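# Firmness reading on a ripening cheese wheel

## Task

Take the dial firmness gauge out of its stand and check it first on the round rubber pad: hold it upright with its tip on the rubber and press lightly until the red ring on the plunger reaches the mouth of the barrel, about half its stroke, for a second. Then take the reading on the big yellow cheese wheel: set the tip on the blue dot, hold the gauge square to the sloping rind there, press it lightly to the same red ring and finish while holding it so. Never push the plunger to its stop, and do not shift the wheel or the other things on the bench.

Things in the scene. Friction and masses are not known exactly. Their poses are not given: they have to be found in the camera images.
- gauge: dial firmness gauge, 165 mm long, about 220 g, starts upright in the stand. Origin: tip of its plunger when fully out; z runs up to the handle. From the tip: plunger 8 mm thick, round end, to 16 mm; steel barrel 28 mm thick to 46 mm (mouth at 16 mm); collar 42 mm across to 52 mm; round dial case 51 to 109 mm, 58 mm wide (y), 22 mm thick (x), dial faces +x; black handle 112 to 165 mm
- grip (a point): where to grip the gauge: in its flat-sided black handle, 28 mm (x) by 24 mm (y), 53 mm tall, 142 mm above the tip, 23 mm below the handle's top; axes as the gauge's. Grip it from above across y. The gauge is turned up to 35 degrees either way at the start
- plunger (a joint): how far the gauge's plunger is pushed in: 0 fully out, 0.006 m when its red ring reaches the barrel's mouth, 0.012 m at its stop. Spring: 0.5 N to start it, then 0.5 N more per mm (3.5 N at the red ring). The dial's needle turns 20 degrees per mm and points straight up (red tick) at 6 mm
- tip (a point): the round end of the plunger itself (moves with the plunger)
- stand: white plastic block 80 x 80 x 60 mm, fixed, on the left or the right; origin under its centre. The gauge's barrel hangs with about 2 mm of play in a vertical hole in its middle, the collar rests on the block's top. Lift the gauge straight up 50 mm to free it
- pad_top (a point): middle of the top of the check pad, a black rubber disc 60 mm across in a wider flat metal dish, 14 mm high, fixed on the bench, on the other side from the stand. It is hard: the plunger gives, not the rubber
- wheel: big yellow cheese wheel 220 mm across, 99 mm high, about 3.8 kg, loose, on a fixed round wooden board 18 mm thick, 260 mm across. Origin: middle of its underside; its -x points to the side with the blue dot. Flat top out to 48 mm from the axis, then a sloping shoulder. Hard to the plunger
- dot (a point): middle of the blue dot, 24 mm across, on the wheel's shoulder, 75 mm from the wheel's axis and 88 mm above its underside. Its z axis points straight out of the rind, tilted 25 degrees from vertical away from the wheel's axis; its x axis points up the slope, towards the wheel's axis
- red_wheel: small red waxed wheel 110 mm across, 70 mm high; bystander
- white_wheel: small white wrapped wheel 110 mm across, 70 mm high; bystander
- young_wheel: small pale yellow wheel without a dot, 110 mm across, 70 mm high; bystander
- trier: cheese trier lying on the left side of the bench: steel rod 135 mm long with a wooden cross handle, 18 mm high; bystander
- brush: rind brush lying on the right side of the bench; bystander
Not all that is in view belongs to the job. Several things look just like the part that bears pad_top: the one meant starts farthest to the robot's left.

How it is judged:
By the outcome, as a careful person would: the job done as asked, in the order asked, and still so for the second after the job is handed in, while the arm keeps its last pose, push and grip.
It also fails if it takes over 56 s, if anything falls off the work surface, if the arm or the gripper's body presses on something with over 40 N, if the wrist force passes 120 N, or if a joint passes its speed limit or range.

## Robot

A 6-joint arm with a two-finger parallel gripper is mounted at the origin on the work surface. World frame = base frame: x ahead of the robot, y to its left, z up, the work surface at z = 0. Lengths are in m, angles in degrees, forces in N, time in s.
With the tool pointing down it reaches from about 0.325 to 0.9 m from the base axis. Payload 6.1 kg.
Tool frame: the origin (TCP) lies midway between the tips of the shut fingers; the grasp point (between the pads) lies 19 mm behind it; x points along the fingers, z is the direction in which the jaws open and shut, and the axes are right-handed (so a half turn about x gives the same grasp; the last joint's range is limited). The gripper opens to 87 mm and grips with 3 to 60 N. Pads are 19 mm wide; open, the fingers measure 117 mm over their backs; the gripper's body (75 mm by 190 mm) begins 51 mm behind the grasp point.
Start: joints at [67.546, 12.628, 87.462, -0, 79.91, -7.225], TCP at [0.164, 0.603, 0.198] pointing down, gripper open.
Joint ranges: [-170.65, 170.65], [-52.31, 119.04], [5.05, 147.46], [-71.25, 251.25], [11.57, 151.72], [-153.62, 153.62]. Speed limits (degrees/s): [147.25, 147.25, 172.46, 180, 180, 180].

## Interface

Orientations are given as a 3x3 rotation matrix whose columns are the frame's x, y, z axes.
In Python, from rig import env gives the robot as it stands.
- The arm moves only by the shell command python3 -m jog 'ROWS' [FORCE]. ROWS is JSON, one flat list of numbers, 7 for each row, row after row: the opening, from 0 (shut) to 1 (fully open), then the shift along the tool's x, y, z in m, then the turn, a rotation vector about the tool's x, y, z in rad. A call has 1 to 12 rows; each row is the pose to reach, as a shift and turn from the pose commanded when the call began, along the tool's axes at that moment; what a row does not reach only later rows make up. A row lasts 1/8 s, in which the tool goes at most 62.5 mm and 10.7 degrees, less where a joint would pass 70% of its speed; a pose out of reach is approached as far as the arm can. A call with a gripper value outside its range is refused whole. The fingers move at their own pace and stop on an object; FORCE is the grip in N (left out, the last holds). Time passes only in rows, so rows that repeat a pose let the fingers close. It gives the time, the measured TCP pose, the force and the opening at its end, in the units of the state.
- env.state(): the state, without advancing time (a new reading comes with each control period).
- env.get_image(name): name is "side" or "top" or "wrist"; returns a dict with "frame" (384x512x3 uint8, blue, green, red), "fov_y" (degrees; the focal length in pixels is half the picture's height over the tangent of half this angle, whatever the lens; pixels are square), "cx", "cy" (the principal point, pixels), "T" (4x4, takes a point from camera to world coordinates). Camera axes: x right, y up, looking along -z (the intrinsics and any distortion apply to the point x, -y, -z); pixel columns grow to the right and rows downward; lengths in m; the calibration is good to about 2 mm. The wrist camera is an equidistant fisheye: a pixel r from the principal point sees the ray r / f radians off the axis. A picture is of the moment at which its call begins. There is no depth.
- env.sign_off(): hands the job in, once; it reports no verdict.
The state is a dict: "t": time; "qpos": joint angles; "dq": joint speeds; "effort": joint torques, N m; "tcp_pos": TCP position; "ee_rot": TCP orientation; "contact_force": force on the tool from outside, world axes, zero at the start; "torque": the same for the moment, N m; "gripper_width": finger opening in m.
Only numpy, scipy, OpenCV 4.12 (cv2) and the standard library are available. Lean on these libraries where they do the work, as an engineer would, in place of code of your own. Each camera call takes 0.05 s, during which the arm holds its last target. There are 200 camera calls.

## Working session

There is one attempt and no reset: what is moved stays moved. The work goes in short steps, Python scripts to look and compute and a shell command to move; the robot and the scene stay as the last step left them, time stands still between calls to the robot, and variables do not carry over. Pictures are saved under pics/ and viewed, about 8 in all and at most 12, crops included, and the job is handed in when it is done.

```bash
mkdir -p pics; ls
cat > h.py <<'E'
import numpy as np, cv2
from rig import env
def snap(name,fn):
    im=env.get_image(name); cv2.imwrite('pics/'+fn+'.png',im['frame']); np.savez('pics/'+fn+'.npz',**{k:np.array(v) for k,v in im.items()}); return im
def ray(fn,u,v):
    im=np.load('pics/'+fn+'.npz'); H=im['frame'].shape[0]; f=H/2/np.tan(np.radians(float(im['fov_y']))/2)
    a=(u-float(im['cx']))/f; b=(v-float(im['cy']))/f
    if 'wrist' in fn:
        r=np.hypot(a,b); s=np.sin(r)/r if r>1e-9 else 1; d=np.array([a*s,-b*s,-np.cos(r)])
    else: d=np.array([a,-b,-1])
    T=im['T']; return T[:3,3],T[:3,:3]@d
def atz(fn,u,v,z):
    o,d=ray(fn,u,v); return o+d*(z-o[2])/d[2]
def proj(fn,p):
    im=np.load('pics/'+fn+'.npz'); H=im['frame'].shape[0]; f=H/2/np.tan(np.radians(float(im['fov_y']))/2)
    T=im['T']; q=T[:3,:3].T@(np.array(p)-T[:3,3]); a,b,c=q[0],-q[1],-q[2]
    if 'wrist' in fn:
        t=np.arctan2(np.hypot(a,b),c); k=t/max(np.hypot(a,b),1e-12); return float(im['cx'])+f*a*k,float(im['cy'])+f*b*k
    return float(im['cx'])+f*a/c,float(im['cy'])+f*b/c
E
python3 - <<'E'
from h import *
for n in ('top','side','wrist'):
    im=snap(n,n+'0'); print(n,im['fov_y'],im['cx'],im['cy'],np.round(im['T'],3).tolist(), [k for k in im])
a=[cv2.imread(f'pics/{n}0.png') for n in ('top','side')]
cv2.imwrite('pics/both.png',cv2.resize(np.vstack(a),None,fx=.78,fy=.78))
s=env.state(); print(s)
E
```

```text
pics
top 49.29910945703444 256.74864826211774 184.24031367217847 [[0.022, 0.999, -0.026, 0.526], [-1.0, 0.023, 0.018, 0.001], [0.019, 0.026, 0.999, 1.342], [0.0, 0.0, 0.0, 1.0]] ['frame', 'fov_y', 'cx', 'cy', 'T']
side 55.88923607558043 261.6089228734346 198.78151132272728 [[0.858, 0.304, -0.413, 0.082], [-0.513, 0.513, -0.688, -0.793], [0.002, 0.803, 0.596, 0.82], [0.0, 0.0, 0.0, 1.0]] ['frame', 'fov_y', 'cx', 'cy', 'T']
wrist 65.70646984690485 254.26357452221572 191.27247872220138 [[0.263, -0.934, -0.242, 0.098], [0.965, 0.255, 0.067, 0.62], [-0.001, -0.251, 0.968, 0.384], [0.0, 0.0, 0.0, 1.0]] ['frame', 'fov_y', 'cx', 'cy', 'T']
{'t': 0.15, 'qpos': array([ 6.75468583e+01,  1.26640180e+01,  8.75134482e+01,  8.13701099e-04,
        7.99116803e+01, -7.22392082e+00]), 'dq': array([ 0.0440392 , -0.17533486, -0.11038832, -0.02595571,  0.07310718,
       -0.06530043]), 'effort': array([ 8.32295536e-04, -4.95184994e+01, -3.87884903e+01,  6.98069693e-02,
        5.30230498e-02, -6.86865792e-05]), 'tcp_pos': array([0.16395322, 0.60254704, 0.19667241]), 'ee_rot': array([[-6.07162713e-04, -9.64881933e-01,  2.62683246e-01],
       [-1.43260836e-03,  2.62683864e-01,  9.64880892e-01],
       [-9.99998789e-01,  2.09517488e-04, -1.54178977e-03]]), 'contact_force': array([ 0.07555812,  0.12932579, -0.40192934]), 'torque': array([ 0.04272579,  0.01275537, -0.01310344]), 'gripper_width': 0.08712018245948576}
```

View pics/top0.png

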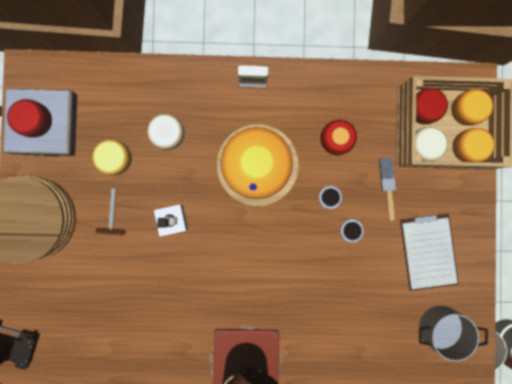

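View pics/side0.png

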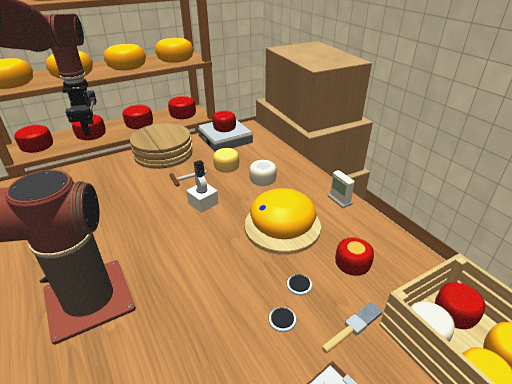

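The top view shows the stand and gauge near (170,219), the pads at (330,197) and (352,231), and the dot at (253,187). The pad farthest to the robot's left is the one at (330,197). I'll enlarge these areas.

Run:
```python
from h import *
t=cv2.imread('pics/top0.png'); s=cv2.imread('pics/side0.png')
c=lambda i,x,y,w,h,k: cv2.resize(i[y:y+h,x:x+w],(w*k,h*k),interpolation=cv2.INTER_CUBIC)
A=c(t,145,195,50,50,8); B=c(s,175,150,50,75,8)[:600]
C=c(t,230,160,133,66,3)[:200,:399]
L=np.vstack([A,cv2.resize(C,(400,198))])
cv2.imwrite('pics/crop0.png',np.hstack([L,B[:598]]))
for n,u,v,z in(('stand',170,219.5,.06),('padL',330.5,197,.014),('padR',352,231,.014),('dot',253,187,.106),('board',257.5,164.5,.018),('wheeltop',257,162,.117)):
    print(n,np.round(atz('top0',u,v,z),4))
```

```text
stand [0.4468 0.2397 0.06  ]
padL [ 0.5261 -0.2587  0.014 ]
padR [ 0.4196 -0.3292  0.014 ]
dot [ 0.5506 -0.0104  0.106 ]
board [ 0.624  -0.0239  0.018 ]
wheeltop [ 0.624  -0.0204  0.117 ]
```

View pics/crop0.png

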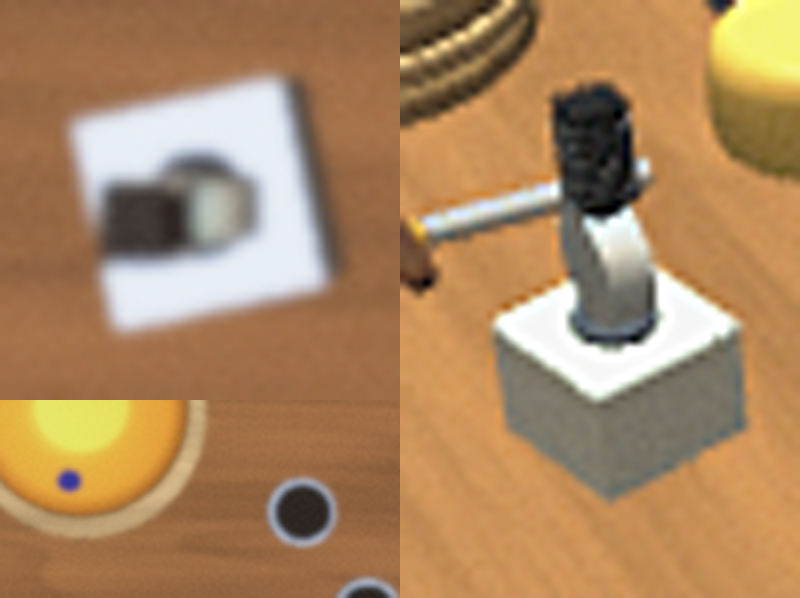

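The crop shows the stand's corners centred at (200,204), which is about pixel (170,220.5). The handle leans left by perspective, and the case's edge faces the camera, so gauge y lies roughly along world y. The target pad and the dot are clear. Next I'll move above the gauge.

```bash
python3 -m jog '[1,-0.02,-0.045,-0.034,0,0,0, 1,-0.04,-0.09,-0.068,0,0,0, 1,-0.063,-0.135,-0.102,0,0,0, 1,-0.063,-0.18,-0.136,0,0,0, 1,-0.063,-0.225,-0.17,0,0,0, 1,-0.063,-0.27,-0.204,0,0,0, 1,-0.063,-0.315,-0.238,0,0,0, 1,-0.063,-0.345,-0.262,0,0,0, 1,-0.063,-0.366,-0.277,0,0,0, 1,-0.063,-0.366,-0.277,0,0,0, 1,-0.063,-0.366,-0.277,0,0,0]'
python3 - <<'E'
from h import *
snap('wrist','wrist1'); s=env.state(); print(np.round(s['ee_rot'],3).tolist(),s['tcp_pos'],s['qpos'])
print(proj('wrist1',[.444,.24,.179]))
i=cv2.imread('pics/wrist1.png');cv2.imwrite('pics/w1.png',cv2.resize(i,(768,576),interpolation=cv2.INTER_CUBIC))
E
```

```text
t: 1.52
tcp_pos: [0.4441, 0.24, 0.2603]
ee_rot: [[-0.001, -0.965, 0.263], [0.0, 0.263, 0.965], [-1.0, 0.001, 0.0]]
contact_force: [-0.3, 1.0, 0.2]
gripper_width: 0.0872
[[-0.001, -0.965, 0.262], [0.0, 0.262, 0.965], [-1.0, 0.001, 0.0]] [0.44393874 0.24032947 0.2603969 ] [ 1.94538399e+01 -6.08351783e+00  1.00278382e+02  2.44507202e-02
  8.58275405e+01 -5.53623535e+01]
(np.float64(254.41357883035633), np.float64(189.83994294387776))
```

View pics/w1.png

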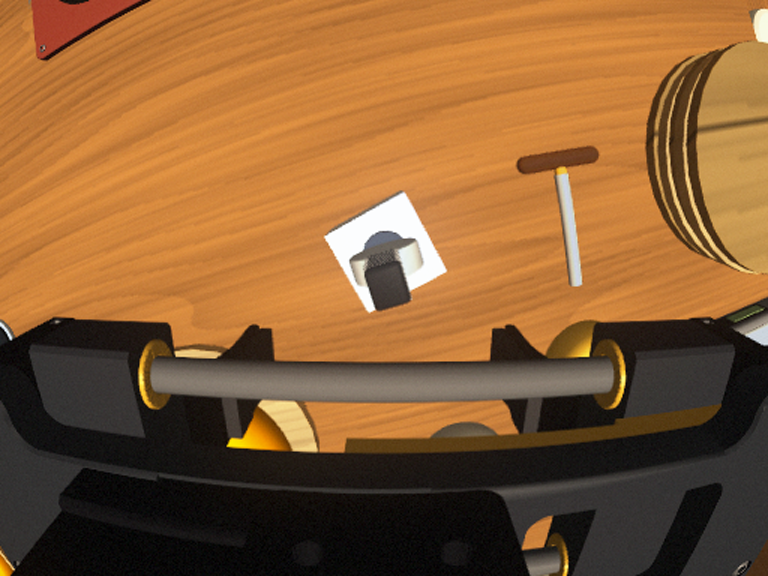

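The wrist view shows the handle top near (390,285) in the enlarged picture. It is turned slightly relative to the jaws, and the dial faces away. A closer crop should give the yaw.

Run:
```python
from h import *
i=cv2.imread('pics/wrist1.png')[120:215,205:310];cv2.imwrite('pics/w1c.png',cv2.resize(i,None,fx=6,fy=6,interpolation=cv2.INTER_CUBIC))
```

```text
(no output)
```

View pics/w1c.png

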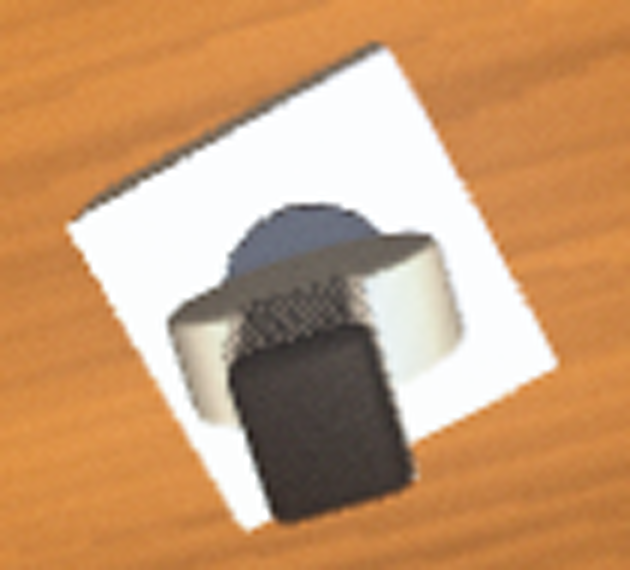

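The handle top's corners in the crop are about (230,360), (378,322), (415,480) and (277,524). The stand top's corners are (68,228), (383,45), (557,362) and (247,530).

Run:
```python
from h import *
def go(c,z):
    P=np.array([atz('wrist1',205+x/6-.4,120+y/6-.4,z)[:2] for x,y in c]); print(np.round(P,4).tolist(),'mean',P.mean(0).round(4))
    for k in range(4):
        d=P[(k+1)%4]-P[k]; print(round(np.degrees(np.arctan2(d[1],d[0])),1),round(np.hypot(*d),4))
    return P.mean(0)
m=go([(230,360),(378,322),(415,480),(277,524)],.179)
n=go([(68,228),(383,45),(557,362),(247,530)],.06)
s=env.state();R=s['ee_rot'];
for p in(m,n): print(R.T@(np.r_[p,.137]-s['tcp_pos']))
```

```text
[[0.4318, 0.2323], [0.432, 0.2559], [0.4579, 0.2551], [0.4592, 0.2323]] mean [0.4452 0.2439]
89.4 0.0235
-1.7 0.026
-86.9 0.0229
179.9 0.0274
[[0.4173, 0.1947], [0.397, 0.2718], [0.4751, 0.2916], [0.4947, 0.214]] mean [0.446 0.243]
104.8 0.0797
14.2 0.0806
-75.8 0.08
-166.0 0.0797
[ 0.12339718 -0.00038785  0.00375656]
[ 0.12339654 -0.00137897  0.00312159]
```

The gauge yaw is about 0 deg, so the jaws need +15 deg about world z, with a centre correction of about 3 mm. I'll descend, grip and lift.

```bash
python3 -m jog '[1,0,-0.0005,0.0035,-0.13,0,0, 1,0.02,-0.0005,0.0035,-0.265,0,0, 1,0.05,-0.0005,0.0035,-0.265,0,0, 1,0.08,-0.0005,0.0035,-0.265,0,0, 1,0.105,-0.0005,0.0035,-0.265,0,0, 1,0.1234,-0.0005,0.0035,-0.265,0,0, 1,0.1234,-0.0005,0.0035,-0.265,0,0, 0,0.1234,-0.0005,0.0035,-0.265,0,0, 0,0.1234,-0.0005,0.0035,-0.265,0,0, 0,0.1234,-0.0005,0.0035,-0.265,0,0, 0,0.1234,-0.0005,0.0035,-0.265,0,0, 0,0.1234,-0.0005,0.0035,-0.265,0,0]' 40
python3 -m jog '[0,0,0,0,0,0,0, 0,0,0,0,0,0,0]'; python3 -c "
from h import *
s=env.state();print(s['ee_rot'],s['qpos'])"
```

```text
t: 3.08
tcp_pos: [0.4461, 0.2428, 0.1373]
ee_rot: [[0.0, -1.0, 0.001], [0.0, 0.001, 1.0], [-1.0, -0.0, 0.0]]
contact_force: [-0.5, 1.5, 0.2]
gripper_width: 0.0446
t: 3.32
tcp_pos: [0.4459, 0.2429, 0.1371]
ee_rot: [[-0.0, -1.0, 0.001], [0.0, 0.001, 1.0], [-1.0, 0.0, 0.0]]
contact_force: [0.4, -0.7, 0.3]
gripper_width: 0.025
[[-8.73072501e-05 -9.99999635e-01  8.50081951e-04]
 [ 2.79925613e-06  8.50081710e-04  9.99999639e-01]
 [-9.99999996e-01  8.73095982e-05  2.72503681e-06]] [ 1.96688893e+01 -4.89585883e-01  1.08357391e+02  1.92766322e-03
  7.21368510e+01 -7.02829960e+01]
```

```bash
python3 -m jog '[0,0,0,0,0,0,0, 0,0,0,0,0,0,0, 0,0,0,0,0,0,0, 0,-0.01,0,0,0,0,0, 0,-0.025,0,0,0,0,0, 0,-0.045,0,0,0,0,0, 0,-0.07,0,0,0,0,0, 0,-0.09,0,0,0,0,0, 0,-0.1,0,0,0,0,0, 0,-0.1,0,0,0,0,0]'
python3 - <<'E'
from h import *
s=env.state(); print(s['gripper_width'],s['contact_force'],s['tcp_pos'])
i=snap('side','side2')['frame']; snap('wrist','wrist2')
tip=s['tcp_pos']-[0,0,.123]; print(tip,proj('side2',tip),proj('side2',tip+[0,0,.165]),proj('side2',[.526,-.259,.014]))
a=cv2.resize(i[80:230,140:290],(600,600),interpolation=cv2.INTER_CUBIC); cv2.imwrite('pics/s2.png',a)
E
```

```text
t: 4.58
tcp_pos: [0.4464, 0.2431, 0.2382]
ee_rot: [[0.002, -1.0, 0.001], [0.001, 0.001, 1.0], [-1.0, -0.002, 0.001]]
contact_force: [-0.2, -0.5, -2.2]
gripper_width: 0.0236
0.02356488654585097 [-0.16872707 -0.52764755 -2.20940443] [0.44644164 0.24305777 0.23819974]
[0.44644164 0.24305777 0.11519974] (np.float64(199.58674927526545), np.float64(177.2928124162002)) (np.float64(194.53946193739785), np.float64(135.08925368897462)) (np.float64(298.6093022754286), np.float64(282.3390490797957))
```

View pics/s2.png

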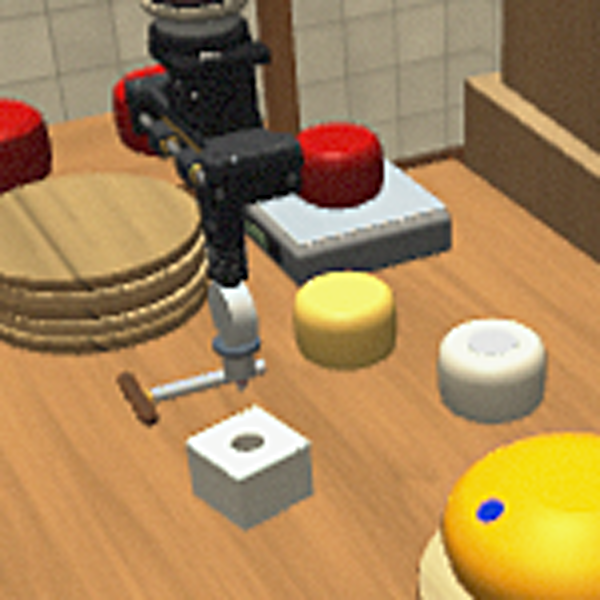

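The gauge is free and upright. Its tip is at about (240,388) in the crop, which is (200,177) in the full picture and matches the prediction of (199.6,177.3). The stand is undisturbed. I'll carry the gauge over the wheel's flank to the left pad.

```bash
python3 -m jog '[0,-0.03,-0.002,-0.02,0,0,0, 0,-0.055,-0.01,-0.065,0,0,0, 0,-0.065,-0.018,-0.115,0,0,0, 0,-0.065,-0.026,-0.165,0,0,0, 0,-0.065,-0.034,-0.215,0,0,0, 0,-0.065,-0.042,-0.265,0,0,0, 0,-0.065,-0.05,-0.315,0,0,0, 0,-0.065,-0.058,-0.365,0,0,0, 0,-0.06,-0.066,-0.415,0,0,0, 0,-0.04,-0.074,-0.46,0,0,0, 0,-0.01,-0.0785,-0.49,0,0,0, 0,0.02,-0.0796,-0.5015,0,0,0]'
python3 -m jog '[0,0.03,0,0,0,0,0, 0,0.05,0,0,0,0,0, 0,0.05,0,0,0,0,0, 0,0.05,0,0,0,0,0]'
python3 - <<'E'
from h import *
s=env.state(); print(s['gripper_width'],s['contact_force'],s['tcp_pos'],s['qpos'],s['ee_rot'])
i=snap('side','side3')['frame']; w=snap('wrist','wrist3')['frame']
tip=s['tcp_pos']-[0,0,.123]; print(tip,proj('side3',tip),proj('side3',[.526,-.259,.014]))
a=cv2.resize(i[230:330,250:350],(500,500),interpolation=cv2.INTER_CUBIC); cv2.imwrite('pics/s3.png',a)
E
```

```text
t: 6.18
tcp_pos: [0.5244, -0.2603, 0.2146]
ee_rot: [[-0.002, -1.0, 0.003], [0.001, 0.003, 1.0], [-1.0, 0.002, 0.001]]
contact_force: [1.0, 0.9, -2.6]
gripper_width: 0.0237
t: 6.68
tcp_pos: [0.5258, -0.2588, 0.1683]
ee_rot: [[0.001, -1.0, 0.0], [-0.001, 0.0, 1.0], [-1.0, -0.001, -0.001]]
contact_force: [0.6, 0.0, -1.9]
gripper_width: 0.0236
0.023645343606821644 [ 0.62147581  0.02861883 -1.87430713] [ 0.52583853 -0.25884913  0.1682989 ] [-3.39151921e+01  8.52978619e+00  9.53424419e+01 -1.61945364e-03
  7.60355701e+01 -1.23893459e+02] [[ 1.32013343e-03 -9.99999059e-01  3.73116779e-04]
 [-9.20653971e-04  3.71901559e-04  9.99999507e-01]
 [-9.99998705e-01 -1.32047629e-03 -9.20162145e-04]]
[ 0.52583853 -0.25884913  0.0452989 ] (np.float64(299.23445119071243), np.float64(274.89105169655323)) (np.float64(298.6093022754286), np.float64(282.3390490797957))
```

View pics/s3.png

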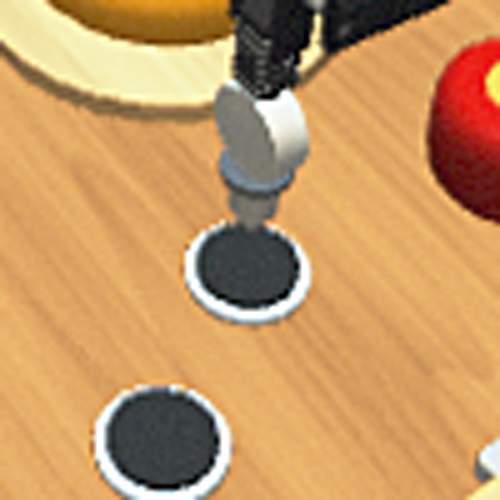

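The tip is at (300,275), directly over the left pad, whose centre is at (299.6,283). I'll go down to just above contact and zero the force by averaging.

```bash
cat > f.py <<'E'
from h import *
F=[];Z=[]
for k in range(6):
    env.get_image('top'); s=env.state(); F.append(s['contact_force']); Z.append(s['tcp_pos'])
print(round(s['t'],2),'F',np.mean(F,0).round(2),'sd',np.std(F,0).round(2),'tcp',np.mean(Z,0).round(5))
E
python3 -m jog '[0,0.012,0,0,0,0,0, 0,0.022,0,0,0,0,0, 0,0.026,0,0,0,0,0, 0,0.026,0,0,0,0,0]' |tail -2; python3 f.py
python3 -m jog '[0,0.003,0,0,0,0,0, 0,0.006,0,0,0,0,0, 0,0.008,0,0,0,0,0, 0,0.008,0,0,0,0,0]' |tail -2; python3 f.py
```

```text
contact_force: [-0.1, 0.4, -2.4]
gripper_width: 0.024
7.58 F [-0.39 -0.1  -2.49] sd [0.22 0.37 0.61] tcp [ 0.52532 -0.25881  0.14138]
contact_force: [0.4, -0.1, 0.0]
gripper_width: 0.0239
8.38 F [0.33 0.05 0.04] sd [0.2  0.71 0.36] tcp [ 0.52532 -0.25878  0.13339]
```

Net force is about 2.4 N, so the plunger is at about 3.8 mm; kinematics gives 3.6 mm. I'll press 2.3 mm more and hold for over a second.

```bash
python3 -m jog '[0,0.0015,0,0,0,0,0, 0,0.0023,0,0,0,0,0, 0,0.0023,0,0,0,0,0]' |tail -2; python3 f.py; python3 f.py
python3 - <<'E'
from h import *
a=np.hstack([cv2.resize(snap(n,n+'4')['frame'][y:y+h,x:x+w],(400,600),interpolation=cv2.INTER_CUBIC) for n,x,y,w,h in(('side',275,225,50,75),('wrist',180,90,160,240))]); cv2.imwrite('pics/p4.png',a)
E
```

```text
contact_force: [0.5, 0.4, 1.3]
gripper_width: 0.0241
9.05 F [ 0.27 -0.24  0.88] sd [0.42 0.7  0.45] tcp [ 0.52524 -0.25875  0.13096]
9.35 F [-0.04 -0.08  1.48] sd [0.51 0.47 0.41] tcp [ 0.5252  -0.25873  0.1309 ]
```

View pics/p4.png

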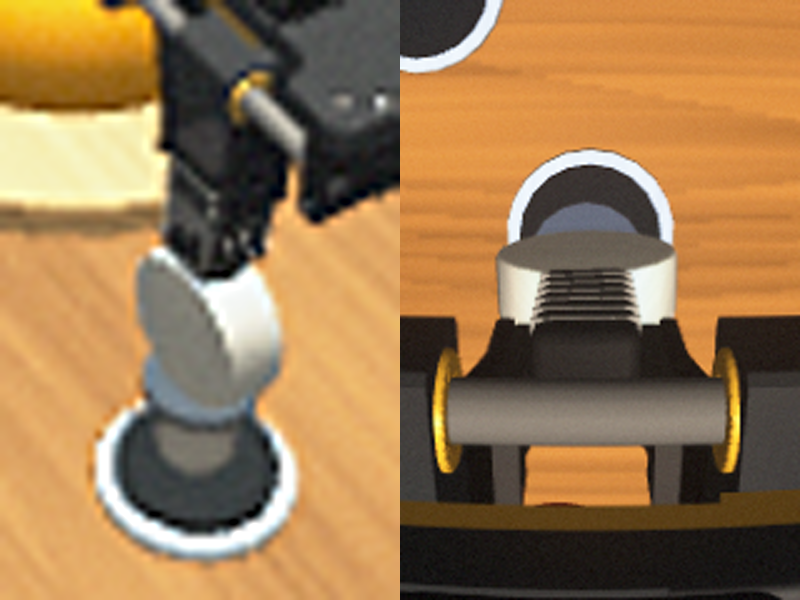

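The gauge is upright on the pad with its collar low over the rubber. The pressed-force estimate (about 3.6 N) and kinematics (about 6.2 mm) agree. I'll hold a little longer, lift, then work out the dot approach.

```bash
python3 -m jog '[0,0,0,0,0,0,0, 0,0,0,0,0,0,0, 0,0,0,0,0,0,0, 0,0,0,0,0,0,0, 0,0,0,0,0,0,0, 0,-0.01,0,0,0,0,0, 0,-0.03,0,0,0,0,0, 0,-0.07,0,0,0,0,0, 0,-0.12,0,0,0,0,0, 0,-0.16,0,0,0,0,0, 0,-0.18,0,0,0,0,0, 0,-0.18,0,0,0,0,0]'
cat > goal.py <<'E'
from h import *
from scipy.spatial.transform import Rotation as Rn
def goal(dot,out,h):  # dot pos, outward azimuth vector, tip height above dot along normal
    u=np.array(out)/np.linalg.norm(out); n=np.r_[u*np.sin(np.radians(25)),np.cos(np.radians(25))]
    s=env.state(); R=s['ee_rot']; x=-n
    z=np.array([0,1,0.]); z-=x*(x@z); z/=np.linalg.norm(z)
    G=np.c_[x,np.cross(z,x),z]; p=np.array(dot)+n*(.123+h)
    return p,G,R.T@(p-s['tcp_pos']),Rn.from_matrix(R.T@G).as_rotvec()
E
python3 - <<'E'
from goal import *
im=np.load('pics/top0.npz')['frame']; hsv=cv2.cvtColor(im,cv2.COLOR_BGR2HSV)
sub=np.zeros(im.shape[:2],bool); sub[120:210,212:302]=1
def cen(m): v,u=np.nonzero(m&sub); return u.mean(),v.mean(),len(u)
blue=(hsv[...,0]>100)&(hsv[...,0]<130)&(hsv[...,1]>100)
print(cen(blue)); b=cen(blue); print('dot top',atz('top0',b[0],b[1],.106))
print('hue samples',hsv[162,200:310:6].tolist())
sd=np.load('pics/side0.npz')['frame']; h2=cv2.cvtColor(sd,cv2.COLOR_BGR2HSV); m=(h2[...,0]>100)&(h2[...,0]<130)&(h2[...,1]>120); m[:195]=0;m[220:]=0;m[:,:250]=0;m[:,280:]=0
v,u=np.nonzero(m); print('side',u.mean(),v.mean(),len(u),'pred',proj('side0',atz('top0',b[0],b[1],.106)))
o1,d1=ray('top0',b[0],b[1]);o2,d2=ray('side0',u.mean(),v.mean())
d1/=np.linalg.norm(d1);d2/=np.linalg.norm(d2); t=np.linalg.lstsq(np.c_[d1,-d2],o2-o1,rcond=None)[0]; print('tri',o1+d1*t[0],o2+d2*t[1])
# wheel flat top and silhouette
flat=(hsv[...,0]>=24)&(hsv[...,0]<36)&(hsv[...,1]>110); c=cen(flat); print('flat',c,atz('top0',c[0],c[1],.117))
E
```

```text
t: 10.95
tcp_pos: [0.5257, -0.259, 0.3126]
ee_rot: [[0.003, -1.0, 0.001], [-0.002, 0.001, 1.0], [-1.0, -0.003, -0.002]]
contact_force: [-0.3, -0.4, -2.0]
gripper_width: 0.0237
(np.float64(252.6086956521739), np.float64(186.34782608695653), 23)
dot top [ 0.55249293 -0.00922476  0.106     ]
hue samples [[13, 142, 158], [13, 145, 158], [14, 147, 160], [18, 97, 189], [17, 190, 215], [20, 183, 230], [21, 180, 229], [29, 147, 231], [29, 141, 233], [29, 144, 232], [29, 147, 233], [28, 149, 232], [25, 160, 232], [19, 184, 230], [18, 187, 229], [15, 190, 185], [18, 95, 196], [14, 146, 162], [13, 142, 165]]
side 262.16 207.08 25 pred (np.float64(261.7082360593229), np.float64(207.58565779054058))
tri [ 0.55245019 -0.00920736  0.10801178] [ 0.55373806 -0.00995201  0.10804558]
flat (np.float64(255.87701149425288), np.float64(161.8264367816092), 870) [ 0.62439494 -0.01709879  0.117     ]
```

Run:
```python
from goal import *
p,G,sh,rv=goal([.5527,-.0095,.106],[-.072,.0095],.04); print(p,sh.round(4),rv.round(4))
```

```text
[ 0.48440514 -0.00048887  0.25372817] [0.0583 0.0417 0.2586] [ 0.0115  0.0527 -0.4304]
```

```bash
python3 -m jog '[0,0,0.004,0.02,0,0,-0.04, 0,0,0.012,0.06,0.002,0.01,-0.1, 0,0,0.02,0.11,0.004,0.02,-0.18, 0,0.005,0.028,0.16,0.006,0.03,-0.27, 0,0.015,0.036,0.205,0.008,0.04,-0.35, 0,0.03,0.04,0.24,0.01,0.05,-0.41, 0,0.047,0.0417,0.255,0.0115,0.0527,-0.4304, 0,0.0583,0.0417,0.2586,0.0115,0.0527,-0.4304, 0,0.0583,0.0417,0.2586,0.0115,0.0527,-0.4304, 0,0.0583,0.0417,0.2586,0.0115,0.0527,-0.4304]'
python3 - <<'E'
from goal import *
a=np.hstack([cv2.resize(snap(n,n+'5')['frame'][y:y+h,x:x+w],(400,500),interpolation=cv2.INTER_CUBIC) for n,x,y,w,h in(('side',222,150,80,100),('wrist',156,66,200,250))]); cv2.imwrite('pics/p5.png',a)
s=env.state(); tip=s['tcp_pos']+s['ee_rot'][:,0]*.123; print('tip',tip,proj('side5',tip),'dot',[proj(k,[.5527,-.0095,.106]) for k in('side5','wrist5')],s['qpos'])
E
```

```text
t: 12.2
tcp_pos: [0.4841, -0.0009, 0.2528]
ee_rot: [[0.416, -0.909, 0.024], [-0.054, 0.002, 0.999], [-0.908, -0.417, -0.049]]
contact_force: [0.6, 0.2, -1.1]
gripper_width: 0.0236
tip [ 0.53557171 -0.00759789  0.14170402] (np.float64(256.8248675497783), np.float64(200.0192541348515)) dot [(np.float64(261.807771164198), np.float64(207.61081931650523)), (np.float64(254.777921448024), np.float64(173.7696829471426))] [-10.40308364 -32.92889402 124.74484053   1.38986195  63.34456235
 -99.96855646]
```

View pics/p5.png

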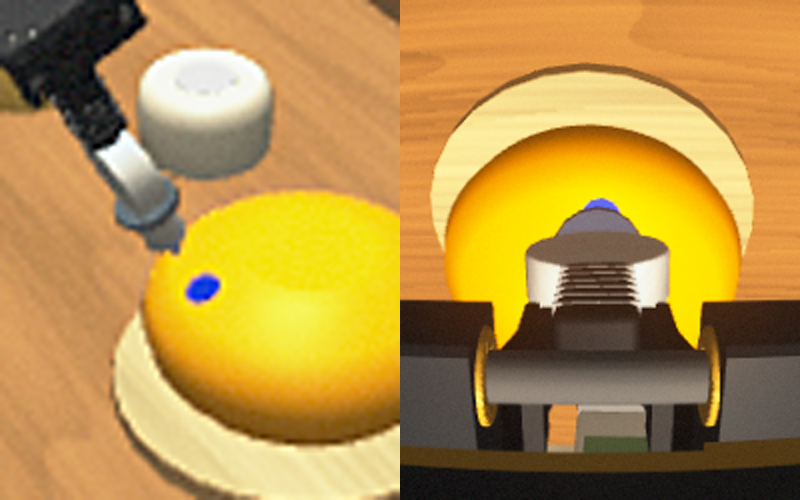

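In the side view the tip is at (257.4,200.4), as predicted, and the dot is at (262.6,207.6). In the wrist view the dot peeks out centred in front of the barrel. I'll correct the dot by about 1 mm and descend along the normal to 8 mm above it.

Run:
```python
from goal import *
p,G,sh,rv=goal([.5538,-.009,.106],[-.072,.0095],.008); print(p,sh.round(4),rv.round(4))
```

```text
[ 0.49891272 -0.00175793  0.22472632] [ 0.0321 -0.0014  0.0009] [-0.0016  0.0007 -0.0021]
```

```bash
python3 -m jog '[0,0.01,-0.0005,0.0005,-0.0016,0.0007,-0.0021, 0,0.022,-0.001,0.0009,-0.0016,0.0007,-0.0021, 0,0.029,-0.0014,0.0009,-0.0016,0.0007,-0.0021, 0,0.0321,-0.0014,0.0009,-0.0016,0.0007,-0.0021, 0,0.0321,-0.0014,0.0009,-0.0016,0.0007,-0.0021]' | tail -2;python3 f.py
python3 - <<'E'
from goal import *
p,G,sh,rv=goal([.5538,-.009,.106],[-.072,.0095],0); print(sh.round(4),rv.round(4))
a=np.hstack([cv2.resize(snap(n,n+'6')['frame'][y:y+h,x:x+w],(400,500),interpolation=cv2.INTER_CUBIC) for n,x,y,w,h in(('side',242,175,40,50),('wrist',206,116,100,125))]); cv2.imwrite('pics/p6.png',a)
s=env.state(); print(proj('side6',s['tcp_pos']+s['ee_rot'][:,0]*.123),s['tcp_pos'])
E
```

```text
contact_force: [0.3, -0.1, -1.8]
gripper_width: 0.0237
13.22 F [ 0.03 -0.28 -1.91] sd [0.2  0.49 0.69] tcp [ 0.49848 -0.00088  0.22432]
[ 0.0079 -0.0005 -0.0009] [0.0011 0.0006 0.0003]
(np.float64(260.76127865987803), np.float64(205.90600774647888)) [ 0.4983969  -0.00087673  0.22421375]
```

View pics/p6.png

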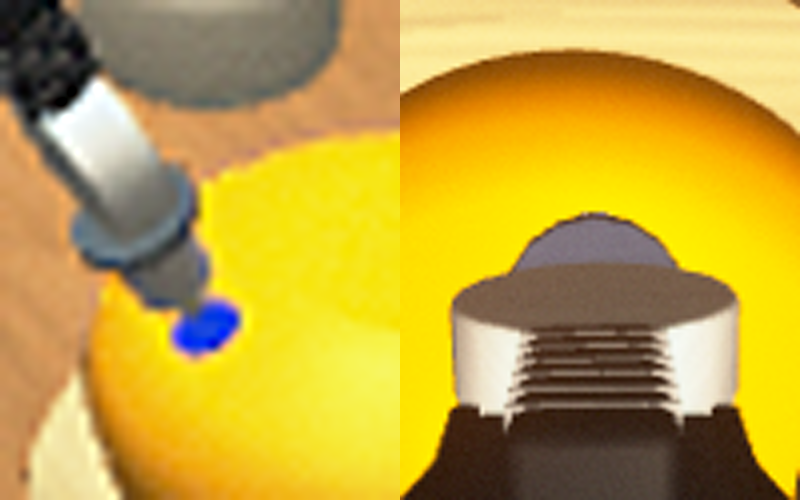

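In the crop the tip is at (190,310), about 8 mm above the dot, whose centre is (206,327). The remaining advance lands within about 1–2 mm of the dot's centre. I'll touch and press partway, measuring force.

```bash
sed -i "s/^print/n=-s['ee_rot'][:,0]; print('Fn',np.mean(F,0)@n, 'tip_n_vs_dot mm',1e3*((np.mean(Z,0)-n*.123-[.5538,-.009,.106])@n).round(5),'off',1e3*(np.mean(Z,0)-n*.123-[.5538,-.009,.106]).round(4))\nprint/" f.py
python3 f.py
python3 -m jog '[0,0.003,-0.0005,-0.0009,0.001,0.0006,0, 0,0.006,-0.0005,-0.0009,0.001,0.0006,0, 0,0.009,-0.0005,-0.0009,0.001,0.0006,0, 0,0.0112,-0.0005,-0.0009,0.001,0.0006,0, 0,0.0112,-0.0005,-0.0009,0.001,0.0006,0]' | tail -2;python3 f.py;python3 f.py
```

```text
Fn -2.258803728860606 tip_n_vs_dot mm 7.680000000000001 off [-3.9  1.4  6.6]
13.62 F [ 0.53  0.13 -2.26] sd [0.54 0.31 0.31] tcp [ 0.49836 -0.00089  0.22406]
contact_force: [-1.2, -0.7, -0.5]
gripper_width: 0.024
Fn 0.9355259433027278 tip_n_vs_dot mm -3.46 off [ 1.3 -0.2 -3.2]
14.55 F [-1.58 -0.31  0.32] sd [0.54 0.6  0.37] tcp [ 0.50354 -0.00241  0.21426]
Fn 0.37035131897310286 tip_n_vs_dot mm -3.5300000000000002 off [ 1.2 -0.2 -3.3]
14.85 F [-1.01 -0.13 -0.05] sd [0.28 0.44 0.26] tcp [ 0.50351 -0.0024   0.21417]
```

Fn rose from about -2.0 to +0.65 N, so net is about 2.65 N and the plunger is at about 4.3 mm. The kinematic figure of 3.5 mm is less certain. I'll advance 1.5 mm and average longer.

```bash
python3 -m jog '[0,0.001,0,0,0,0,0, 0,0.0015,0,0,0,0,0, 0,0.0015,0,0,0,0,0]' | tail -2;sed -i 's/range(6)/range(16)/' f.py;python3 f.py;python3 f.py
```

```text
contact_force: [-1.1, 0.0, 1.6]
gripper_width: 0.0236
Fn 1.3750012104088882 tip_n_vs_dot mm -5.09 off [ 1.8 -0.3 -4.8]
16.02 F [-1.36  0.02  0.89] sd [0.48 0.52 0.63] tcp [ 0.50411 -0.00247  0.21273]
Fn 1.551566817763994 tip_n_vs_dot mm -5.11 off [ 1.8 -0.3 -4.8]
16.82 F [-1.68  0.23  0.92] sd [0.64 0.45 0.5 ] tcp [ 0.50409 -0.00247  0.21269]
```

Net force is about 3.5 N, giving a plunger depth of about 5.9 mm. I'll add 0.2 mm, since kinematics reads slightly lower. Then a last check that the wheel hasn't shifted, and a look.

```bash
python3 -m jog '[0,0.0002,0,0,0,0,0, 0,0.0002,0,0,0,0,0, 0,0.0002,0,0,0,0,0]' | tail -2;python3 f.py
python3 - <<'E'
from h import *
a=np.hstack([cv2.resize(snap(n,n+'7')['frame'][y:y+h,x:x+w],(400,500),interpolation=cv2.INTER_CUBIC) for n,x,y,w,h in(('side',242,175,40,50),('top',210,115,100,125))]); cv2.imwrite('pics/p7.png',a)
# right part of wheel in side view: shift since start
g=lambda f:np.float32(cv2.cvtColor(np.load(f)['frame'],cv2.COLOR_BGR2GRAY)[185:250,275:325])
print(cv2.phaseCorrelate(g('pics/side0.npz'),g('pics/side7.npz')))
s=env.state(); print(proj('side7',s['tcp_pos']+s['ee_rot'][:,0]*.118),s['dq'].round(2))
E
```

```text
contact_force: [-1.7, -0.4, 1.0]
gripper_width: 0.0239
Fn 1.596048755187811 tip_n_vs_dot mm -5.32 off [ 1.8 -0.3 -5. ]
18.0 F [-1.54  0.12  1.04] sd [0.54 0.47 0.52] tcp [ 0.50417 -0.00249  0.21251]
((0.025446885676021935, -0.011411818998290357), 0.9896482552422418)
(np.float64(261.96539293873053), np.float64(207.54780528215954)) [ 0.1   0.04  0.05 -0.    0.04  0.09]
```

View pics/p7.png

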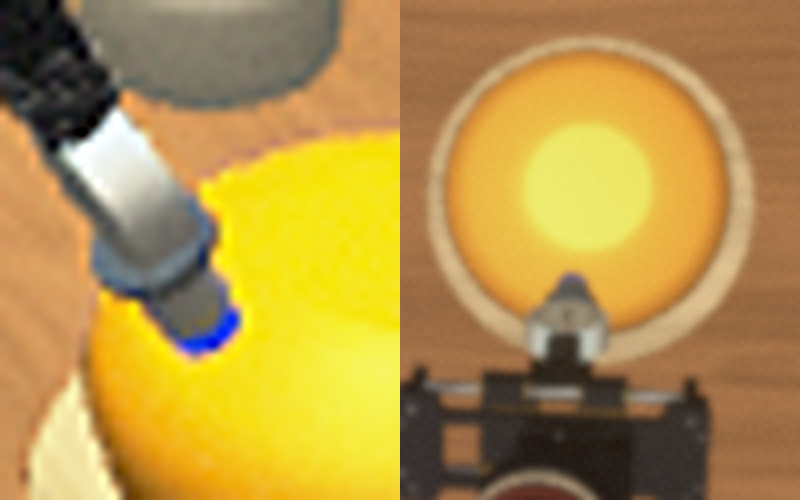

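The tip sits on the dot, square to the rind, with only a rim of blue showing around the barrel. The wheel has moved 0.03 px or less. Net force is about 3.6 N and the arm is still, so I'm handing in.

```bash
python3 -c "
from rig import env
print(env.sign_off())"
```

```text
the job is handed in; nothing more can be done
None
```

I did both checks in the order asked and handed the job in at about 18 s, with the gauge still pressed on the blue dot. The verdict isn't reported.

- **Rubber pad:** I lifted the gauge out of its stand and pressed it upright on the left-hand pad for over a second. Net force was about 3.6 N and the plunger was about 6.2 mm in; force and arm position agreed.
- **Cheese wheel:** I set the tip on the blue dot at 25° tilt, square to the rind. My estimate is that it landed within 1–2 mm of the dot's centre. At hand-in the net force was about 3.6 N, or about 6.1 mm of plunger travel.
- **Disagreement:** on the wheel, arm position alone gave about 5.3 mm, against about 6.1 mm from force. I trusted the force because the dot's height is only known to the camera's accuracy of about 2 mm. The red ring and the dial needle were too small or turned away to read directly.
- **Wheel and the rest of the bench:** the wheel did not move measurably (under 0.1 px in the side view). I saw no contact with anything else on the bench, though I didn't measure the other items for movement.

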